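# Dispense one tea disc and nudge it onto the green coaster

## Robot

A 6-joint arm with a two-finger parallel gripper is mounted at the origin on the work surface. World frame = base frame: x ahead of the robot, y to its left, z up, the work surface at z = 0. Lengths are in m, angles in rad, forces in N, time in s.
With the tool pointing down it reaches from about 0.425 to 0.95 m from the base axis. Payload 3.5 kg.
Tool frame: the origin (TCP) lies on the centre line of the jaws, within the pads' length; the fingertips stand 14 mm ahead of it and the grasp point (between the pads) lies 5 mm behind it (tips_ahead is the distance from the TCP to the fingertips, in m); y points along the fingers, z is the direction in which the jaws open and shut, and the axes are right-handed (so a half turn about y gives the same grasp; the last joint's range is limited). The gripper opens to 85 mm and grips with 20 to 120 N. Pads are 22 mm wide; open, the fingers measure 114 mm over their backs; the gripper's body (76 mm by 85 mm) begins 54 mm behind the grasp point. The pads swing forward as they close: fully open they stand 13 mm farther back than shut.
Start: joints at [-1.446, 0.286, 1.577, -0, 1.279, -0.15], TCP at [0.183, -0.65, 0.245] pointing down, gripper open.
Joint ranges: [-2.77, 2.77], [-0.9, 2.22], [0.21, 2.48], [-1.53, 4.67], [0.24, 2.81], [-2.84, 2.84]. Speed limits (rad/s): [2.79, 2.79, 3.14, 3.14, 3.14, 3.14].

## Interface

Orientations are given as a unit quaternion [x, y, z, w].
In Python, from plant import get_state, read_camera, sign_off, tips_ahead gives the robot as it stands.
- The arm moves only by the tool send_rows, never from a script. Its argument "plan" is a list of rows, each a list of 2 entries, a list of its own where there are three numbers: the shift along the tool's x, y, z in units of 12 cm (1.0 is 12 cm), then the turn, a rotation vector about the tool's x, y, z in units of 360 degrees (1.0 is 360 degrees). In form: [[[tx, ty, tz], [rx, ry, rz]], ...]. A call has 1 to 12 rows; each row shifts and turns the commanded pose from where the row before left it, along the tool's axes as they then stand; what a row does not reach is not made up. A row lasts 1/10 s, in which the tool goes at most 50 mm and 8.59 degrees, less where a joint would pass 70% of its speed; a pose out of reach is approached as far as the arm can. A call with a number of a shift or a turn outside -1 to 1 is refused whole. A call with a gripper value outside its range is refused whole. "gripper" is the closure, from 0 (fully open) to 1 (shut), set as the call begins (left out, the last holds). The fingers move at their own pace and stop on an object; "grip_force" is the grip in N (left out, the last holds). Time passes only in rows, so rows that do not move let the fingers close. It gives the time, the measured TCP pose, the force and the opening at its end, in the units of the state.
- get_state(): the state, without advancing time (a new reading comes with each control period).
- read_camera(name): name is "scene" or "side" or "wrist"; returns a dict with "img" (420x560x3 uint8, blue, green, red), "fx", "fy", "cx", "cy" (pixels), "world_from_camera" (4x4, takes a point from camera to world coordinates); the wrist camera has in their place "mount" (4x4, takes a point from camera to tool coordinates, whose origin is the TCP and whose axes are the tool frame's). Camera axes: x right, y down, z forward; pixel columns grow to the right and rows downward; lengths in m; the calibration is good to about 2 mm. A picture is of the moment at which its call begins: read the wrist's pose just before it. There is no depth.
- sign_off(): hands the job in, once; it reports no verdict.
The state is a dict: "time": time; "qpos": joint angles; "dq": joint speeds; "joint_efforts": joint torques, N m; "eef_pos": TCP position; "tcp_rot": TCP orientation; "contact_force": force on the tool from outside, world axes, zero at the start; "wrist_torque": the same for the moment, N m; "opening": opening from 0.0 (shut) to 1.0 (fully open).
Only numpy, scipy, OpenCV 4.12 (cv2) and the standard library are available. Lean on these libraries where they do the work, as an engineer would, in place of code of your own. Each camera call takes 0.05 s, during which the arm holds its last target. There are 200 camera calls.

## Task

With the fingertips, press the red plunger of the tea dispenser all the way down once and let it come back up, so that a single disc of pressed tea comes out onto the desk. Then push that disc along the desk until the whole disc lies flat on the green coaster; do not lift it, do not press the plunger again, and leave the other things where they stand.

Things in the scene. Friction and masses are not known exactly. Their poses are not given: they have to be found in the camera images.
- dispenser: White tea-disc dispenser fixed to the desk, 138 long (x), 60 wide (y). Origin on the desk under the axis of its clear square column (42 by 44 mm outside, top 50 above the desk), which holds three discs one on another; -x is the exit side. Behind the column is the housing (x = +20 to +112, 50 tall) with the plunger on top. The 4 mm thick floor plate ends at x = -24.
- exit_spot (a point): Point on the desk, 83 mm in front of the column axis (dispenser x = -83), where the ejected disc's middle comes to lie. A full press slides the lowest disc out through the front slot; it drops 4 mm off the floor plate and lies flat on the open desk, 40 mm clear of the plate. The inner slide goes back as the plunger is let up, and the next disc drops one place.
- plunger_top (a point): Centre of the flat top of the round red plunger head (36 mm diameter, 9 thick); 60 mm behind the column axis (dispenser x = +60), 96 mm above the desk when up. It moves down with the plunger.
- plunger (a joint): Travel of the plunger straight down: 0 up, 0.026 m fully down on its stop. A spring returns it; about 2.5 N starts it and about 6 N holds it fully down (more if pressed fast). Its travel is multiplied 3.25 times to the slide, so a part press leaves the disc stuck in the slot.
- tea0: The lowest disc in the column, the one that comes out: a hard dark brown disc of pressed tea, 36 mm diameter, 14 thick, about 20 g. Origin at the centre of its underside, z its axis.
- tea0_center (a point): Middle of that disc: 7 mm above the desk when it lies flat on it.
- tea1: The second disc, same size, which must stay in the dispenser (it drops down one place). Origin at the centre of its underside.
- tea2: The third disc, same size, on top; must stay in the dispenser. Origin at the centre of its underside.
- coaster_green: The green paper coaster, 96 mm diameter with a thin pale ring in it, flat on the desk and fixed, too thin to feel (a disc slides onto it as on the desk). Origin at its centre.
- coaster_orange: The orange paper coaster, same size, fixed; not the one wanted. It and the green one lie left and right in front of the dispenser, either way round. Origin at its centre.
- mug: A lilac mug, radius 38, with a handle on its +y side, height 90 mm, loose on the desk; leave it alone. Origin at the centre of its underside.
- flask: A steel vacuum flask, radius 34, height 225 mm, loose on the desk; leave it alone. Origin at the centre of its underside.
- drink: A green drink bottle, radius 32, height 200 mm, loose on the desk; leave it alone. Origin at the centre of its underside.
- water: A clear water bottle, radius 31, height 210 mm, loose on the desk; leave it alone. Origin at the centre of its underside.
- spray: A black spray can, radius 24, height 150 mm, loose on the desk; leave it alone. Origin at the centre of its underside.
- jar: A glass jar with a yellow lid, radius 34, height 75 mm, loose on the desk; leave it alone. Origin at the centre of its underside.
- spoon: A steel spoon lying flat along its x axis, length 160 mm, loose on the desk; leave it alone. Origin at the centre of its underside, halfway along it.
Things that resemble listed ones, but are neither listed nor needed, are in the scene too. What is shaped like the dispenser but yellow is not meant. What is shaped like the tea2 but yellow is not meant.

How it is judged:
By the outcome, as a careful person would: the job done as asked, in the order asked, and still so for the second after the job is handed in, with the robot touching nothing.
It also fails if it takes over 51 s, if anything falls off the work surface, if the arm or the gripper's body presses on something with over 40 N, if the wrist force passes 120 N, or if a joint passes its speed limit or range.

## Working session

There is one attempt and no reset: what is moved stays moved. The work goes in short steps, Python scripts to look and compute and a tool call to move; the robot and the scene stay as the last step left them, time stands still between calls to the robot, and variables do not carry over. Pictures are saved under pics/ and viewed, about 8 in all and at most 12, crops included, and the job is handed in when it is done.

Besides the shell and the picture viewer there is one more tool, called after "Request:" by a JSON object that holds its "fn" and its "kwargs", one argument or row to a line. send_rows: Moves the arm, as the interface text tells. Its arguments: {"type":"object","properties":{"plan":{"type":"array"},"gripper":{"type":"number"},"grip_force":{"type":"number"}},"required":["plan"]}

```bash
mkdir -p pics; ls
python3 - <<'E'
from plant import *
import cv2,numpy as np
s=get_state();print(s['time'],s['eef_pos'],s['tcp_rot'],s['opening'],s['contact_force'],tips_ahead)
for n in('scene','side'):
    c=read_camera(n);cv2.imwrite(f'pics/{n}0.png',c['img']);np.savez(f'pics/{n}0.npz',**c)
    print(n,c['fx'],c['fy'],c['cx'],c['cy'],np.round(c['world_from_camera'],3).tolist())
E
```

```text
pics
0.0 [ 0.18311422 -0.64903557  0.24392506] [-0.09683032  0.70128213 -0.69960241  0.09686963] 1.0020649130129549 [0.14594767 0.0599877  0.50156711] 0.014
scene 431.2513491591053 431.2513491591053 279.1759283938071 211.28949478418588 [[0.354, 0.769, -0.532, 1.098], [0.935, -0.301, 0.187, -0.192], [-0.016, -0.563, -0.826, 0.876], [0.0, 0.0, 0.0, 1.0]]
side 538.1910425205136 538.1910425205136 274.31334907747106 206.5344407539868 [[-0.691, -0.542, 0.478, 0.022], [-0.723, 0.516, -0.459, 0.564], [0.002, -0.663, -0.749, 0.984], [0.0, 0.0, 0.0, 1.0]]
```

View pics/scene0.png

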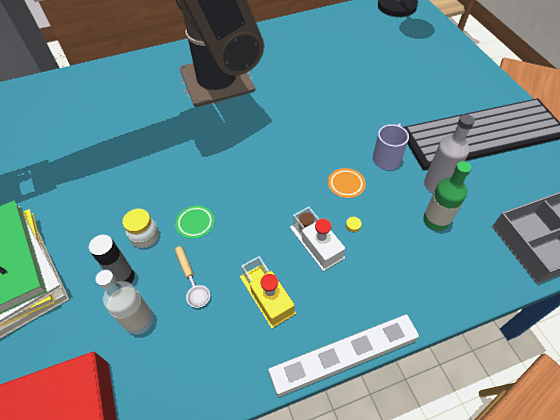

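View pics/side0.png

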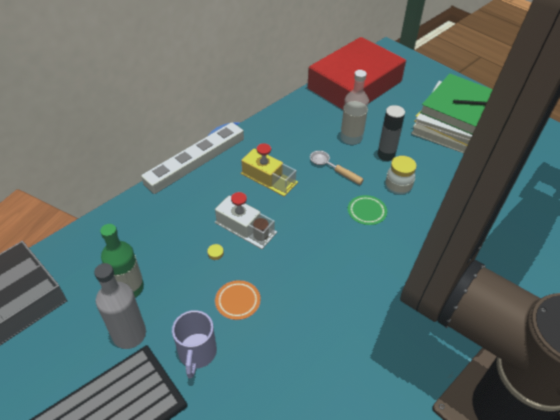

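The white dispenser is at scene (318,238) / side (245,218), with its red plunger at scene (323,227) / side (239,199). The yellow one at scene (268,290) is the decoy. The green coaster is at scene (195,222) and the orange one at (347,183). I'll measure these and check them in an enlarged crop.

```bash
cat > h.py <<'E'
import numpy as np,cv2
def ray(c,u,v):
    T=c['world_from_camera'];d=T[:3,:3]@np.array([(u-c['cx'])/c['fx'],(v-c['cy'])/c['fy'],1]);return T[:3,3],d/np.linalg.norm(d)
def onz(c,u,v,z=0.):
    o,d=ray(c,u,v);return o+d*(z-o[2])/d[2]
def proj(c,p):
    q=np.linalg.inv(c['world_from_camera'])@np.append(p,1);return np.array([c['fx']*q[0]/q[2]+c['cx'],c['fy']*q[1]/q[2]+c['cy']])
def blobs(img,lo,hi,amin=20):
    m=cv2.inRange(cv2.cvtColor(img,cv2.COLOR_BGR2HSV),lo,hi)
    n,l,s,ce=cv2.connectedComponentsWithStats(m)
    return [(ce[i].round(1).tolist(),s[i].tolist()) for i in range(1,n) if s[i][4]>=amin]
E
python3 - <<'E'
from h import *
C={n:dict(np.load(f'pics/{n}0.npz')) for n in('scene','side')}
for n,c in C.items():
    im=c['img']
    print(n,'green',[(b,onz(c,*b[0])[:2].round(3)) for b in blobs(im,(55,150,60),(75,255,255),200)])
    print('orange',[(b,onz(c,*b[0])[:2].round(3)) for b in blobs(im,(8,150,120),(18,255,255),200)])
    print('red',[(b,onz(c,*b[0],.094)[:2].round(3)) for b in blobs(im,(0,170,80),(5,255,255),20)+blobs(im,(174,170,80),(180,255,255),20)])
    print('white',blobs(im,(0,0,130),(180,60,255),150))
a=C['scene']['img'][190:280,270:380];b=C['side']['img'][180:255,200:300]
o=np.zeros((600,800,3),np.uint8)
a=cv2.resize(a,(400,327),interpolation=2);b=cv2.resize(b,(400,300),interpolation=2)
o[:327,:400]=a;o[:300,400:]=b;cv2.imwrite('pics/crop.png',o[:330])
E
```

```text
scene green [(([453.3, 186.9], [435, 162, 36, 46, 885]), array([0.625, 0.445])), (([14.3, 255.8], [0, 200, 40, 104, 2646]), array([ 0.427, -0.611])), (([194.6, 222.7], [175, 205, 40, 33, 226]), array([ 0.491, -0.196])), (([194.2, 221.2], [180, 210, 29, 24, 539]), array([ 0.486, -0.196]))]
orange [(([346.2, 182.2], [333, 172, 27, 22, 466]), array([0.513, 0.199]))]
red [(([322.5, 225.8], [315, 219, 16, 15, 182]), array([0.664, 0.058])), (([269.0, 282.1], [261, 274, 17, 17, 192]), array([ 0.746, -0.093])), (([60.4, 392.5], [0, 352, 116, 68, 5874]), array([ 0.811, -0.499])), (([264.7, 279.4], [261, 274, 12, 16, 23]), array([ 0.737, -0.099]))]
white [([37.6, 13.3], [25, 0, 26, 28, 360]), ([531.6, 23.2], [477, 0, 83, 70, 2966]), ([487.2, 40.9], [463, 14, 59, 52, 1084]), ([58.0, 53.5], [47, 40, 23, 28, 319]), ([504.6, 108.9], [469, 100, 71, 18, 352]), ([508.6, 115.6], [473, 106, 73, 21, 391]), ([508.2, 123.5], [467, 113, 85, 23, 467]), ([433.3, 124.1], [408, 117, 52, 15, 269]), ([488.1, 138.9], [417, 119, 143, 40, 1715]), ([391.6, 146.0], [378, 124, 31, 46, 703]), ([434.5, 131.6], [412, 125
[... 980 characters left out ...]
 [414, 113, 58, 24, 312]), ([429.8, 130.4], [413, 121, 46, 22, 151]), ([323.7, 159.1], [310, 151, 53, 28, 270]), ([9.9, 176.4], [0, 157, 26, 45, 531]), ([401.0, 178.2], [387, 168, 28, 18, 204]), ([239.0, 212.3], [215, 194, 59, 34, 692]), ([251.8, 236.9], [215, 221, 62, 28, 282]), ([15.9, 272.9], [0, 260, 35, 28, 335]), ([25.0, 299.1], [0, 281, 51, 38, 526]), ([112.3, 301.0], [96, 289, 34, 24, 537]), ([193.8, 333.4], [173, 311, 40, 37, 495]), ([189.6, 361.8], [185, 349, 11, 25, 176]), ([92.7, 387.6], [37, 353, 109, 67, 888]), ([109.0, 392.6], [62, 363, 91, 57, 771]), ([125.0, 398.0], [87, 373, 74, 47, 636]), ([141.3, 403.4], [112, 385, 56, 35, 486]), ([157.6, 409.0], [136, 396, 40, 24, 320])]
```

View pics/crop.png

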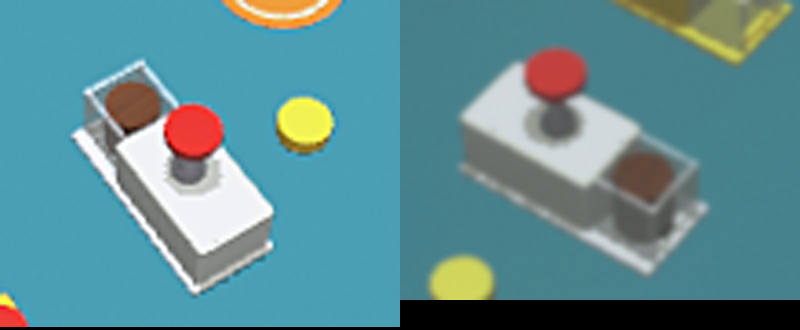

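Run:
```python
from h import *
C={n:dict(np.load(f'pics/{n}0.npz')) for n in('scene','side')}
s=C['scene'];d=C['side']
for c,u,v,t in[(s,290.6,226.6,'front -y'),(s,324.2,270,'rear -y'),(s,344.8,257.7,'rear +y'),(d,276.75,231.75,'front-y'),(d,262.5,248,'front +y')]: print(t,onz(c,u,v,.003)[:2].round(4))
for n,c in C.items():
    hsv=cv2.cvtColor(c['img'],cv2.COLOR_BGR2HSV)
    print('brown',n,[(b,onz(c,*b[0],.046)[:2].round(3)) for b in blobs(c['img'],(0,60,20),(20,200,140),15) if abs(b[0][0]-(308 if n=='scene' else 261))<12 and abs(b[0][1]-(217 if n=='scene' else 225))<15])
    m=cv2.inRange(hsv,(45,120,50),(80,255,255));x0,y0,x1,y1=(170,200,220,242) if n=='scene' else (340,190,395,230)
    k=np.zeros_like(m);k[y0:y1,x0:x1]=m[y0:y1,x0:x1]
    p=cv2.findNonZero(k);e=cv2.fitEllipse(cv2.convexHull(p));print('green',n,e,onz(c,*e[0]).round(4))
# spoon, spray, jar
print('spoon',[onz(s,u,v).round(3)[:2] for u,v in[(178,248),(199,296)]],'jar base',onz(s,143,245)[:2])
print(C['side']['world_from_camera'][:3,3])
```

```text
front -y [0.5878 0.0157]
rear -y [0.7219 0.0435]
rear +y [0.7104 0.0999]
front-y [0.5878 0.0122]
front +y [0.5759 0.0686]
brown scene [(([306.1, 218.7], [299, 212, 15, 15, 155]), array([0.606, 0.047]))]
green scene ((194.3131561279297, 221.55238342285156), (32.322998046875, 39.88703155517578), 73.31980895996094) [ 0.4875 -0.196   0.    ]
brown side [(([260.4, 223.5], [254, 219, 14, 11, 119]), array([0.606, 0.047]))]
green side ((366.8760681152344, 209.61669921875), (29.33176040649414, 39.7446174621582), 100.22180938720703) [ 0.4882 -0.196  -0.    ]
spoon [array([ 0.545, -0.25 ]), array([ 0.679, -0.235])] jar base [ 0.50751856 -0.32514015]
[0.0216799  0.56361677 0.98411091]
```

```bash
cat >> h.py <<'E'
from scipy.spatial.transform import Rotation as Ro
from plant import get_state
def go(p,zdir=None):
    s=get_state();R=Ro.from_quat(s['tcp_rot']);M=R.as_matrix()
    print('t',round(s['time'],2),'pos',np.round(s['eef_pos'],4),'F',np.round(s['contact_force'],2),'open',round(s['opening'],3),'q6',round(s['qpos'][5],2))
    print('shift tool units',np.round(M.T@(np.array(p)-s['eef_pos'])/.12,3))
    if zdir is not None:
        z=np.array([*zdir,0.]);z/=np.linalg.norm(z);y=np.array([0,0,-1.]);T=np.c_[np.cross(y,z),y,z]
        print('turn units (current tool frame)',np.round(Ro.from_matrix(M.T@T).as_rotvec()/2/np.pi,4))
E
python3 - <<'E'
from h import *
s=get_state();print(Ro.from_quat(s['tcp_rot']).as_matrix().round(3))
go([.6645,.058,.245],(.987,-.161)); go([.6645,.058,.245],(-.987,.161))
E
```

```text
[[-0.962 -0.     0.271]
 [-0.271  0.002 -0.962]
 [-0.    -1.    -0.002]]
t 0.1 pos [ 0.1831 -0.6491  0.2441] F [-0.15  0.37 -0.73] open 1.003 q6 -0.15
shift tool units [-5.460e+00  4.000e-03 -4.583e+00]
turn units (current tool frame) [ 0.0003 -0.1805 -0.0002]
t 0.1 pos [ 0.1831 -0.6491  0.2441] F [-0.15  0.37 -0.73] open 1.003 q6 -0.15
shift tool units [-5.460e+00  4.000e-03 -4.583e+00]
turn units (current tool frame) [3.000e-04 3.195e-01 3.000e-04]
```

Request:
{"fn": "send_rows", "kwargs": {
  "plan": [
    [[-0.273,0,-0.229],[0,0,0]],
    [[-0.273,0,-0.229],[0,0,0]],
    [[-0.273,0,-0.229],[0,0,0]],
    [[-0.273,0,-0.229],[0,0,0]],
    [[-0.273,0,-0.229],[0,0,0]],
    [[-0.273,0,-0.229],[0,0,0]],
    [[-0.273,0,-0.229],[0,0,0]],
    [[-0.273,0,-0.229],[0,0,0]],
    [[-0.273,0,-0.229],[0,0,0]],
    [[-0.273,0,-0.229],[0,0,0]]
  ],
  "gripper": 1,
  "grip_force": 20
}}

```text
time: 1.1
eef_pos: [0.4244, -0.2945, 0.2449]
tcp_rot: [-0.097, 0.701, -0.7, 0.097]
contact_force: [0.8, 0.3, -0.2]
opening: -0.001
```

Request:
{"fn": "send_rows", "kwargs": {
  "plan": [
    [[-0.273,0,-0.229],[0,0,0]],
    [[-0.273,0,-0.229],[0,0,0]],
    [[-0.273,0,-0.229],[0,0,0]],
    [[-0.273,0,-0.229],[0,0,0]],
    [[-0.273,0,-0.229],[0,0,0]],
    [[-0.273,0,-0.229],[0,0,0]],
    [[-0.273,0,-0.229],[0,0,0]],
    [[-0.273,0,-0.229],[0,0,0]],
    [[-0.273,0,-0.229],[0,0,0]],
    [[-0.273,0,-0.229],[0,0,0]]
  ]
}}

```text
time: 2.1
eef_pos: [0.6651, 0.0588, 0.2446]
tcp_rot: [-0.097, 0.7, -0.7, 0.097]
contact_force: [-0.4, -1.1, 0.4]
opening: -0.001
```

Request:
{"fn": "send_rows", "kwargs": {
  "plan": [
    [[0,0,0],[0,-0.0226,0]],
    [[0,0,0],[0,-0.0226,0]],
    [[0,0,0],[0,-0.0226,0]],
    [[0,0,0],[0,-0.0226,0]],
    [[0,0,0],[0,-0.0226,0]],
    [[0,0,0],[0,-0.0226,0]],
    [[0,0,0],[0,-0.0226,0]],
    [[0,0,0],[0,-0.0226,0]],
    [[0,0,0],[0,0,0]]
  ]
}}

```text
time: 3.0
eef_pos: [0.6643, 0.0571, 0.2446]
tcp_rot: [-0.459, 0.539, -0.538, 0.458]
contact_force: [0.9, 0.2, -0.4]
opening: 0.003
```

Run:
```python
from h import *
from plant import read_camera
go([.6645,.058,.13],(.987,-.161))
s=get_state();c=read_camera('wrist');im=c['img'];cv2.imwrite('pics/w1.png',im)
T=np.eye(4);T[:3,:3]=Ro.from_quat(s['tcp_rot']).as_matrix();T[:3,3]=s['eef_pos'];c['world_from_camera']=T@c['mount']
for b in blobs(im,(0,170,60),(6,255,255),80)+blobs(im,(173,170,60),(180,255,255),80): print(b,onz(c,*b[0],.096).round(4))
p=proj(c,np.array([.6645,.058,.096]));print(p)
```

```text
t 3.0 pos [0.6643 0.0571 0.2446] F [ 0.86  0.2  -0.42] open 0.003 q6 0.09
shift tool units [-0.007  0.955  0.001]
turn units (current tool frame) [0.0002 0.0002 0.    ]
([279.8, 197.8], [262, 179, 37, 38, 1116]) [0.6651 0.0586 0.096 ]
[279.27220966 198.57627114]
```

View pics/w1.png

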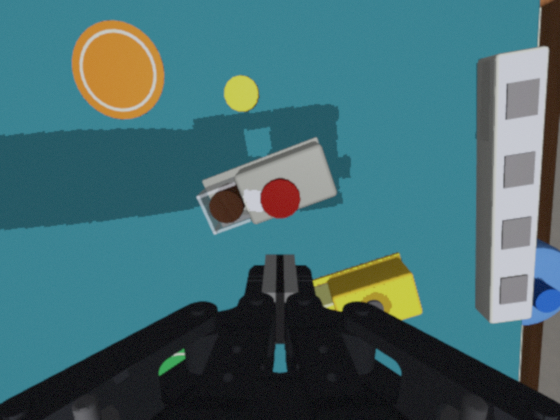

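The wrist view shows the red head at (280,198), which casts to (0.665, 0.0585) and agrees with the estimate. Next I descend to just above it.

Request:
{"fn": "send_rows", "kwargs": {
  "plan": [
    [[-0.01,0.3,0],[0,0,0]],
    [[0,0.3,0],[0,0,0]],
    [[0,0.3,0],[0,0,0]],
    [[0,0.15,0],[0,0,0]],
    [[0,0,0],[0,0,0]]
  ]
}}

```text
time: 3.55
eef_pos: [0.6625, 0.0584, 0.1153]
tcp_rot: [-0.46, 0.541, -0.537, 0.456]
contact_force: [-1.0, 0.1, -0.6]
opening: 0.003
```

Request:
{"fn": "send_rows", "kwargs": {
  "plan": [
    [[0,0.02,0],[0,0,0]],
    [[0,0.02,0],[0,0,0]],
    [[0,0.02,0],[0,0,0]],
    [[0,0.02,0],[0,0,0]],
    [[0,0.02,0],[0,0,0]],
    [[0,0.02,0],[0,0,0]],
    [[0,0.02,0],[0,0,0]],
    [[0,0.02,0],[0,0,0]],
    [[0,0.02,0],[0,0,0]],
    [[0,0.02,0],[0,0,0]]
  ]
}}

```text
time: 4.55
eef_pos: [0.6656, 0.0583, 0.0961]
tcp_rot: [0.458, -0.538, 0.539, -0.459]
contact_force: [-1.2, 0.1, 4.5]
opening: 0.001
```

Request:
{"fn": "send_rows", "kwargs": {
  "plan": [
    [[0,0.02,0],[0,0,0]],
    [[0,0.02,0],[0,0,0]],
    [[0,0.02,0],[0,0,0]],
    [[0,0.02,0],[0,0,0]],
    [[0,0.02,0],[0,0,0]],
    [[0,0,0],[0,0,0]],
    [[0,0,0],[0,0,0]]
  ]
}}

```text
time: 5.25
eef_pos: [0.6656, 0.0583, 0.0842]
tcp_rot: [0.458, -0.538, 0.539, -0.459]
contact_force: [-0.7, -0.5, 4.5]
opening: 0.003
```

Request:
{"fn": "send_rows", "kwargs": {
  "plan": [
    [[0,0.02,0],[0,0,0]],
    [[0,0.02,0],[0,0,0]],
    [[0,0,0],[0,0,0]],
    [[0,0,0],[0,0,0]]
  ]
}}

```text
time: 5.65
eef_pos: [0.6657, 0.0583, 0.0839]
tcp_rot: [0.459, -0.538, 0.538, -0.458]
contact_force: [-9.6, -0.6, 21.6]
opening: -0.001
```

The plunger is on its stop: force rose to 21.6 N with no further travel. I'll release it smoothly.

Request:
{"fn": "send_rows", "kwargs": {
  "plan": [
    [[0,-0.05,0],[0,0,0]],
    [[0,-0.05,0],[0,0,0]],
    [[0,-0.05,0],[0,0,0]],
    [[0,-0.05,0],[0,0,0]],
    [[0,-0.05,0],[0,0,0]],
    [[0,-0.1,0],[0,0,0]],
    [[0,-0.2,0],[0,0,0]],
    [[0,-0.3,0],[0,0,0]],
    [[0,-0.3,0],[0,0,0]],
    [[0,-0.2,0],[0,0,0]],
    [[0,0,0],[0,0,0]]
  ]
}}

```text
time: 6.75
eef_pos: [0.6667, 0.0583, 0.2462]
tcp_rot: [0.456, -0.536, 0.54, -0.461]
contact_force: [0.0, -0.2, 0.5]
opening: 0.001
```

```bash
cat >> h.py <<'E'
from plant import read_camera
def wrist():
    s=get_state();c=read_camera('wrist')
    T=np.eye(4);T[:3,:3]=Ro.from_quat(s['tcp_rot']).as_matrix();T[:3,3]=s['eef_pos'];c['world_from_camera']=T@c['mount'];return c
def brown(c,z=.014):
    for b in blobs(c['img'],(0,60,20),(20,220,140),25):
        p=onz(c,*b[0],z)
        if .4<p[0]<.65 and -.3<p[1]<.12: print('brown',b,p[:2].round(4))
E
python3 - <<'E'
from h import *
ims=[]
for n in('scene','side'):
    c=read_camera(n);print(n);brown(c);ims.append(c['img'])
c=wrist();print('w');brown(c)
a=ims[0][160:300,160:380];b=ims[1][160:300,180:400]
cv2.imwrite('pics/p2.png',cv2.resize(np.vstack([a,b]),None,fx=2.1,fy=2.1,interpolation=2))
go([.53,.09,.2])
E
```

```text
scene
brown ([286.5, 203.0], [280, 197, 14, 13, 145]) [0.527  0.0289]
brown ([306.1, 220.6], [300, 216, 14, 11, 99]) [0.5919 0.0537]
side
brown ([260.4, 225.4], [255, 223, 11, 7, 47]) [0.6215 0.0328]
brown ([291.0, 249.6], [285, 244, 13, 12, 127]) [0.5222 0.0309]
w
brown ([227.6, 205.0], [212, 188, 32, 33, 742]) [0.603  0.0415]
brown ([163.7, 224.5], [148, 210, 32, 30, 746]) [0.5261 0.0305]
t 6.9 pos [0.6639 0.0584 0.2389] F [ 0.02 -0.51 -0.03] open 0.002 q6 0.1
shift tool units [-0.083  0.328 -1.142]
```

View pics/p2.png

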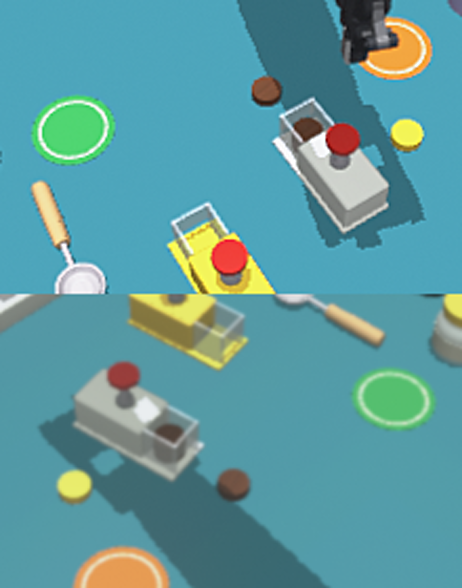

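The disc is out at about (0.525, 0.030), the plunger is up again, and tea1 has stayed in the column. I'll move behind the disc with the fingers partly open, so they make a cradle about 20 mm wide.

Request:
{"fn": "send_rows", "kwargs": {
  "plan": [
    [[-0.02,0,-0.276],[0,0,0]],
    [[-0.02,0,-0.276],[0,0,0]],
    [[-0.02,0,-0.276],[0,0,0]],
    [[-0.02,0,-0.276],[0,0,0]],
    [[0,0.3,0],[0,0,0]],
    [[0,0.3,0],[0,0,0]],
    [[0,0.3,0],[0,0,0]],
    [[0,0.3,0],[0,0,0]],
    [[0,0,0],[0,0,0]],
    [[0,0,0],[0,0,0]]
  ],
  "gripper": 0.765
}}

```text
time: 7.9
eef_pos: [0.5342, 0.0889, 0.095]
tcp_rot: [-0.46, 0.539, -0.537, 0.457]
contact_force: [1.2, 0.2, 0.3]
opening: 0.231
```

Run:
```python
from h import *
go([.5347,.0892,.018],(.987,-.161))
c=wrist();brown(c);cv2.imwrite('pics/w3.png',c['img'])
```

```text
t 7.9 pos [0.5342 0.0889 0.095 ] F [1.16 0.2  0.27] open 0.231 q6 0.14
shift tool units [-0.003  0.642  0.006]
turn units (current tool frame) [0.0007 0.0003 0.0001]
brown ([402.0, 283.7], [373, 263, 56, 41, 1536]) [0.6135 0.0311]
brown ([279.3, 299.7], [256, 276, 48, 48, 1830]) [0.525  0.0321]
```

View pics/w3.png

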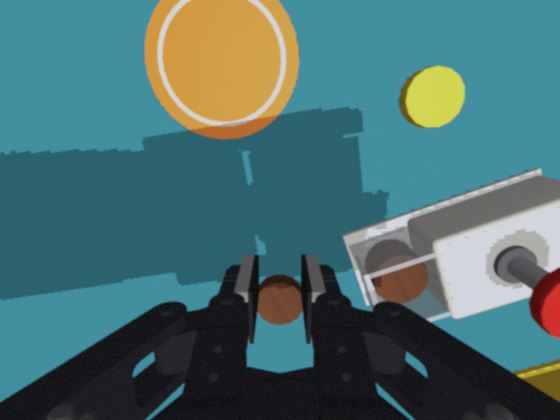

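The disc at (279,300) sits on the centre line between the fingertips, in the push direction. Going down.

Request:
{"fn": "send_rows", "kwargs": {
  "plan": [
    [[0,0.2,0],[0,0,0]],
    [[0,0.2,0],[0,0,0]],
    [[0,0.15,0],[0,0,0]],
    [[0,0.06,0],[0,0,0]],
    [[0,0.02,0],[0,0,0]],
    [[0,0,0],[0,0,0]],
    [[0,0,0],[0,0,0]]
  ]
}}

```text
time: 8.65
eef_pos: [0.5369, 0.0889, 0.0225]
tcp_rot: [0.458, -0.538, 0.539, -0.459]
contact_force: [0.5, -0.5, -0.3]
opening: 0.236
```

Request:
{"fn": "send_rows", "kwargs": {
  "plan": [
    [[0,0.03,0],[0,0,0]],
    [[0.05,0,0],[0,0,0]],
    [[0.05,0,0],[0,0,0]],
    [[0.05,0,0],[0,0,0]],
    [[0.04,0,0],[0,0,0]],
    [[0.04,0,0],[0,0,0]],
    [[0.04,0,0],[0,0,0]],
    [[0.04,0,0],[0,0,0]],
    [[0.04,0,0],[0,0,0]],
    [[0.04,0,0],[0,0,0]],
    [[0.04,0,0],[0,0,0]],
    [[0.04,0,0],[0,0,0]]
  ]
}}

```text
time: 9.85
eef_pos: [0.5265, 0.0328, 0.0173]
tcp_rot: [-0.458, 0.538, -0.538, 0.458]
contact_force: [0.3, 0.0, -0.2]
opening: 0.234
```

Run:
```python
from h import *
go([.4922,-.1703,.018],(.987,-.161))
for n in('scene','side'):
    c=read_camera(n);print(n);brown(c)
c=wrist();print('w');brown(c);cv2.imwrite('pics/w4.png',c['img'])
```

```text
t 9.85 pos [0.5265 0.0328 0.0173] F [ 0.34  0.01 -0.17] open 0.234 q6 0.03
shift tool units [ 1.717 -0.006 -0.013]
turn units (current tool frame) [ 0.      0.0003 -0.    ]
scene
brown ([277.8, 205.1], [271, 199, 14, 13, 151]) [0.5251 0.0069]
brown ([306.2, 220.5], [300, 216, 14, 11, 104]) [0.5917 0.0541]
side
brown ([260.3, 225.5], [254, 222, 13, 9, 71]) [0.6214 0.0332]
w
brown ([490.4, 247.6], [446, 208, 87, 77, 4583]) [0.6203 0.0337]
brown ([279.5, 325.7], [247, 287, 66, 75, 3513]) [0.5233 0.0094]
```

View pics/w4.png

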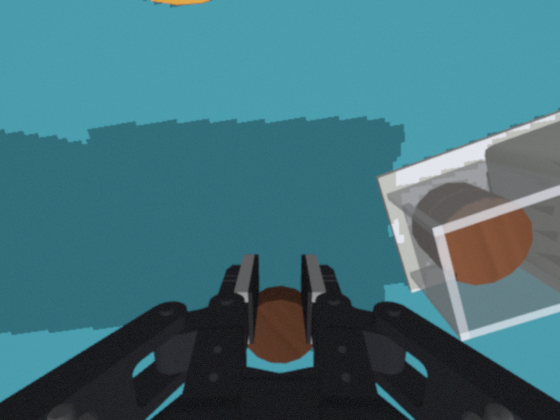

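The disc is cradled by both fingertips (279,326). I'll continue the push.

Request:
{"fn": "send_rows", "kwargs": {
  "plan": [
    [[0.06,0,0],[0,0,0]],
    [[0.06,0,0],[0,0,0]],
    [[0.06,0,0],[0,0,0]],
    [[0.06,0,0],[0,0,0]],
    [[0.06,0,0],[0,0,0]],
    [[0.06,0,0],[0,0,0]],
    [[0.06,0,0],[0,0,0]],
    [[0.06,0,0],[0,0,0]],
    [[0.06,0,0],[0,0,0]],
    [[0.06,0,0],[0,0,0]],
    [[0.06,0,0],[0,0,0]],
    [[0.06,0,0],[0,0,0]]
  ]
}}

```text
time: 11.2
eef_pos: [0.5127, -0.0527, 0.0173]
tcp_rot: [-0.458, 0.538, -0.538, 0.458]
contact_force: [-0.2, 0.2, 0.9]
opening: 0.233
```

Request:
{"fn": "send_rows", "kwargs": {
  "plan": [
    [[0.06,0,0],[0,0,0]],
    [[0.06,0,0],[0,0,0]],
    [[0.06,0,0],[0,0,0]],
    [[0.06,0,0],[0,0,0]],
    [[0.06,0,0],[0,0,0]],
    [[0.06,0,0],[0,0,0]],
    [[0.06,0,0],[0,0,0]],
    [[0.06,0,0],[0,0,0]],
    [[0.06,0,0],[0,0,0]],
    [[0.06,0,0],[0,0,0]],
    [[0.04,0,0],[0,0,0]],
    [[0.03,0,0],[0,0,0]]
  ]
}}

```text
time: 12.4
eef_pos: [0.5, -0.132, 0.0173]
tcp_rot: [0.458, -0.538, 0.538, -0.458]
contact_force: [-0.1, 0.9, -0.4]
opening: 0.232
```

Run:
```python
from h import *
go([.4922,-.1703,.018],(.987,-.161))
for n in('scene','side'):
    c=read_camera(n);print(n);brown(c)
c=wrist();print('w');brown(c);cv2.imwrite('pics/w5.png',c['img'])
```

```text
t 12.4 pos [ 0.5    -0.132   0.0173] F [-0.06  0.9  -0.43] open 0.232 q6 -0.29
shift tool units [ 0.326 -0.006 -0.013]
turn units (current tool frame) [-0.      0.0002 -0.    ]
scene
brown ([209.3, 217.5], [204, 210, 13, 15, 128]) [ 0.4991 -0.1594]
brown ([306.2, 220.5], [300, 216, 14, 11, 104]) [0.5917 0.0541]
side
brown ([260.3, 225.5], [254, 222, 13, 9, 71]) [0.6214 0.0332]
w
brown ([279.6, 325.6], [247, 287, 66, 75, 3508]) [ 0.4968 -0.1552]
```

View pics/w5.png

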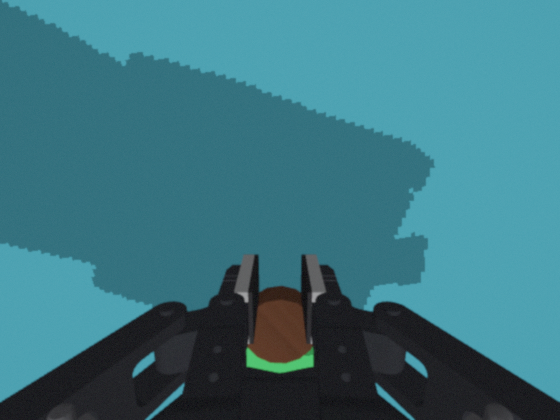

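The disc is still cradled and moving onto the green. About 39 mm remains.

Request:
{"fn": "send_rows", "kwargs": {
  "plan": [
    [[0.04,0,0],[0,0,0]],
    [[0.05,0,0],[0,0,0]],
    [[0.05,0,0],[0,0,0]],
    [[0.05,0,0],[0,0,0]],
    [[0.05,0,0],[0,0,0]],
    [[0.04,0,0],[0,0,0]],
    [[0.03,0,0],[0,0,0]],
    [[0.02,0,0],[0,0,0]],
    [[0,0,0],[0,0,0]]
  ]
}}

```text
time: 13.45
eef_pos: [0.4937, -0.1709, 0.0174]
tcp_rot: [0.458, -0.538, 0.538, -0.458]
contact_force: [-0.3, -0.0, -0.4]
opening: 0.234
```

Request:
{"fn": "send_rows", "kwargs": {
  "plan": [
    [[-0.05,0,0],[0,0,0]],
    [[-0.1,0,0],[0,0,0]],
    [[-0.15,0,0],[0,0,0]],
    [[-0.1,0,0],[0,0,0]],
    [[0,-0.2,0],[0,0,0]],
    [[0,-0.3,0],[0,0,0]],
    [[0,-0.4,0],[0,0,0]],
    [[0,-0.4,0],[0,0,0]],
    [[0,-0.2,0],[0,0,0]],
    [[0,0,0],[0,0,0]],
    [[0,0,0],[0,0,0]]
  ]
}}

```text
time: 14.55
eef_pos: [0.5014, -0.1224, 0.1974]
tcp_rot: [0.459, -0.538, 0.538, -0.459]
contact_force: [-0.6, -0.8, -0.4]
opening: 0.237
```

Run:
```python
from h import *
ims=[]
for n in('scene','side'):
    c=read_camera(n);print(n);brown(c);ims.append(c['img'])
    d=cv2.absdiff(c['img'],np.load(f'pics/{n}0.npz')['img']).max(2)
    print('spoon/jar/yellow reds',[b[0] for b in blobs(c['img'],(0,170,80),(5,255,255),20)])
a=ims[0][120:320,80:380];b=ims[1][120:320,150:450]
cv2.imwrite('pics/p6.png',cv2.resize(np.vstack([a,b]),None,fx=1.5,fy=1.5,interpolation=2))
go([.5,-.1,.2])
```

```text
scene
brown ([193.6, 219.9], [187, 214, 14, 13, 149]) [ 0.4921 -0.1964]
brown ([306.2, 220.5], [300, 216, 14, 11, 104]) [0.5917 0.0541]
spoon/jar/yellow reds [[322.6, 225.8], [269.1, 282.1], [60.3, 392.5]]
side
brown ([367.0, 206.4], [361, 202, 13, 10, 108]) [ 0.4879 -0.1934]
brown ([260.3, 225.5], [254, 222, 13, 9, 71]) [0.6214 0.0332]
spoon/jar/yellow reds [[357.7, 43.3], [322.6, 66.9], [263.2, 148.4], [238.4, 198.0]]
t 14.65 pos [ 0.5003 -0.1222  0.1952] F [-0.11 -0.16  0.03] open 0.233 q6 -0.28
shift tool units [-0.183 -0.04  -0.032]
```

View pics/p6.png

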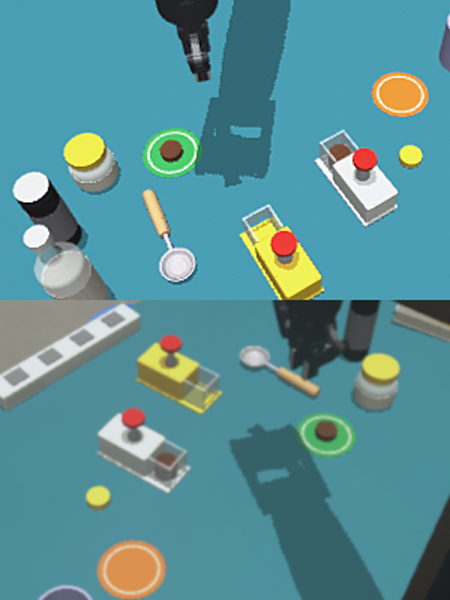

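The disc lies flat in the middle of the green coaster in both views. The plunger is up, the other things haven't moved, and the arm is clear of everything.

```bash
python3 -c "from plant import *;print(sign_off())"
```

```text
the job is handed in; nothing more can be done
None
```

The tea disc is lying flat on the green coaster and the job is handed in, at about 14.7 s of the 51 s allowed.

- **Press:** I pressed the white dispenser's plunger once with shut fingertips. It reached its stop, with force rising to 21.6 N and no further travel. I then let it back up, and one disc came out at about (0.525, 0.030).
- **Push:** I pushed that disc along the desk with the partly open fingertips, without lifting it, and then drew back and up.
- **Last checks:** The camera fixes put the disc at (0.492, -0.196) and (0.488, -0.193). The coaster centre is at (0.488, -0.196), so the disc is within about 4 mm of centre, where up to 30 mm would still fit.
- **Rest of the scene:** Both plungers are up in both views, and the next disc is visible in the column. By eye in the last picture, nothing else has moved. The robot is touching nothing, with contact force about 0 and the tool 0.195 m above the desk.

No check failed. Along the way, the camera fixes on the disc differed by up to about 5 mm.

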